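# Push the filter carrier under the drag spring into the reading head

## Robot

A 6-joint arm with a two-finger parallel gripper is mounted at the origin on a cart in front of the work surface, level with it; the furniture and walls round the work are solid. World frame = base frame: x ahead of the robot, y to its left, z up, the work surface at z = 0. Lengths are in m, angles in rad, forces in N, time in s.
With the tool pointing down it reaches from about 0.25 to 0.775 m from the base axis. Payload 4 kg.
Tool frame: the origin (TCP) lies midway between the tips of the shut fingers; the grasp point (between the pads) lies env.tcp_to_grasp behind it (env.tcp_to_grasp is the distance from the TCP to the grasp point, in m); z points along the fingers, y is the line along which they close (so a half turn about z gives the same grasp; the last joint's range is limited). The gripper opens to 85 mm and grips with 20 to 120 N. Pads are 22 mm wide; open, the fingers measure 114 mm over their backs; the gripper's body (76 mm by 85 mm) begins 54 mm behind the grasp point. The pads swing forward as they close: fully open they stand 13 mm farther back than shut.
Start: joints at [1.174, 0.087, 1.371, -0, 1.684, -0.103], TCP at [0.159, 0.526, 0.231] pointing down, gripper open.
Joint ranges: [-3.1, 3.1], [-0.76, 2.03], [0.27, 2.55], [-1.08, 4.22], [0.17, 2.65], [-2.57, 2.57]. Speed limits (rad/s): [2.79, 2.79, 3.14, 3.14, 3.14, 3.14].

## Interface

Orientations are given as a unit quaternion [x, y, z, w].
In Python, from bench import env, get_image, job gives the robot as it stands.
- The arm moves only by the tool play_rows, never from a script. Its argument "commands" is a list of rows, each a list of 4 numbers: the shift along the tool's x, y, z in units of 0.4 m (1.0 is 0.4 m), then the turn about the tool's z in units of pi/2 rad (1.0 is pi/2 rad). A call has 1 to 5 rows; each row is the pose to reach, as a shift and turn from the pose commanded when the call began, along the tool's axes at that moment; what a row does not reach only later rows make up. A row lasts 1/8 s, in which the tool goes at most 62.5 mm and 10.7 degrees, less where a joint would pass 70% of its speed; a pose out of reach is approached as far as the arm can. A call with a number of a shift or a turn outside -1 to 1 is refused whole. A call with a gripper value outside its range is refused whole. "claw" is the opening, from -1 (shut) to 1 (fully open), set as the call begins (left out, the last holds). The fingers move at their own pace and stop on an object; the grip force is fixed at half the most. Time passes only in rows, so rows that repeat a pose let the fingers close. It gives the time, the measured TCP pose, the force, the opening and the grip force at its end, in the units of the state.
- env.state(): the state, without advancing time (a new reading comes with each control period).
- get_image(name): name is "side" or "top"; returns a dict with "color" (480x640x3 uint8, red, green, blue), "fx", "fy", "cx", "cy" (pixels), "view" (4x4, takes a point from world to camera coordinates). Camera axes: x right, y down, z forward; pixel columns grow to the right and rows downward; lengths in m; the calibration is good to about 2 mm. A picture is of the moment at which its call begins. There is no depth.
- job.job_done(): hands the job in; it is judged then, once.
The state is a dict: "t": time; "joint_positions": joint angles; "joint_velocities": joint speeds; "effort": joint torques, N m; "tcp_pos": TCP position; "ee_rot": TCP orientation; "ft_force": force on the tool from outside, world axes, zero at the start; "ft_torque": the same for the moment, N m; "gripper_width": opening from 0.0 (shut) to 1.0 (fully open); "grip_force": force on a finger pad.
Only numpy, scipy, OpenCV 4.12 (cv2) and the standard library are available. Lean on these libraries where they do the work, as an engineer would, in place of code of your own. Each camera call takes 0.05 s, during which the arm holds its last target. There are 200 camera calls.

## Task

Push the black filter carrier along its track, away from the rear end bar, until it is fully home against the stop inside the grey reading head. Press it down firmly with the fingertips on its ribbed pad so that its tongue dips below the lip of the steel spring that sticks out of the head, and slide it under the spring while it is held down; then let go and move clear. Do not lift or tip the carrier out of the track, and leave the things standing round the reader where they are.

Things in the scene. Friction and masses are not known exactly. Their poses are not given: they have to be found in the camera images.
- reader: Fixed filter reader: aluminium base plate 272 x 90 x 8 mm with a straight track and at the far end a grey head 50 long, 83 wide, 70 mm high, black lens on top (to 88 mm). Origin: underside of base on the track's centre line; x along the track into the head, z up. Base from x -150 to +122 mm. Rails 10 mm wide, tops at z 35, leave a 47 mm channel from the rear end bar (x -142) to the head (x +70).
- home (a point): Where the carrier's origin lies when it is fully home (nose on the stop) with the bed pressed right down: reader x +40, z 18 mm. Axes as the reader's. The stop face is at reader x +105.
- lip (a point): Middle of the lower edge of the drag spring's lip at rest; the spring sticks out 19 mm from the mouth of the head: reader x +51, z 34 mm. The lip's front face is upright, 30 mm wide and 10 mm high; its lower edge is rounded.
- carrier: Loose black slippery plastic carrier, about 0.15 kg, 130 long (x) x 44 wide x 18 mm high, on the sprung bed in the track. Origin: centre of its underside; x towards the nose (x +65, bevelled on top). Top from x -65 to -15: flat pad. Rib at x -15 to -9 rises 9 mm above the pad. In front of it the tongue, top z 18, with a round window at x +44. At rest its underside is 30 mm above the desk.
- pad (a point): Middle of the carrier's 50 x 44 mm finger pad, with fine grey lines across it, on its top face (48 mm above the desk at rest, 36 mm pressed right down). The rear face of the rib, against which fingertips push it forwards, is 25 mm in front of this point. Home, the rib's front stands 20 mm short of the lip.
- nose (a point): Front end of the carrier's tongue, 6 mm above its underside; its top edge is bevelled, 6 mm high over 9 mm. At the start it is 15 to 45 mm short of the lip along the track.
- bed (a joint): White sprung floor of the track, 44 mm wide, that carries the carrier straight up and down: 0 m up (at rest, top 30 mm above the desk), 0.012 m right down. It pushes up with about 7 N at 0 and 13 N at 0.012; about 10 N on the pad holds it down. Only when it is some 9 mm or more down does the tongue pass easily under the lip. Friction carrier on bed about 0.25.
- leaf (a joint): Steel drag spring, hinged 59 mm behind its lip: 0 rad at rest, up to 0.075 (lip 4.4 mm higher); presses down with 4 to 9 N. Bed up: the nose is blocked by the lip's upright face. Bed right down: the tongue's top is 2 mm above the lip's edge, which rides up the bevel and drags on the tongue. Released, the carrier stays trapped under it, bed still about 8 to 11 mm down.
- weight: Loose brass weight with a knob, 26 mm diameter x 30 mm, beside the reader; origin at the centre of its underside. Leave alone.
- cuvettes: Loose clear two-cell block 26 x 60 x 32 mm beside the reader; origin at the centre of its underside. Leave alone.
- slides: Loose blue carton 28 x 78 x 27 mm beside the reader; origin at the centre of its underside. Leave alone.

How it is judged:
By the outcome, as a careful person would: the job done as asked, in the order asked, and still so for the second after the job is handed in, with the robot touching nothing.
It also fails if it takes over 38 s, if anything falls off the work surface, if the arm or the gripper's body presses on something with over 40 N, if the wrist force passes 120 N, or if a joint passes its speed limit or range.

## Working session

There is one attempt and no reset: what is moved stays moved. The work goes in short steps, Python scripts to look and compute and a tool call to move; the robot and the scene stay as the last step left them, time stands still between calls to the robot, and variables do not carry over. Pictures are saved under pics/ and viewed, at most 10 in all, crops included, and the job is handed in when it is done.

Besides the shell and the picture viewer there is one more tool, called after "Call:" as name(argument=value, ...), one argument or row to a line, values as JSON. play_rows: Moves the arm, as the interface text tells. Shifts and turns lie within -1 to 1; 1 stands for 0.4 m of shift or pi/2 rad of turn. Its arguments: {"type":"object","properties":{"commands":{"type":"array","items":{"type":"array","items":{"type":"number"}}},"claw":{"type":"number"}},"required":["commands"]}

```bash
mkdir -p pics
cat > h.py <<'E'
import numpy as np, cv2
from bench import env,get_image,job
def ray(im,u,v):
    V=np.array(im["view"]);R=V[:3,:3];c=-R.T@V[:3,3]
    d=R.T@np.array([(u-im["cx"])/im["fx"],(v-im["cy"])/im["fy"],1]);return c,d
def onz(im,u,v,z):
    c,d=ray(im,u,v);return c+d*(z-c[2])/d[2]
def proj(im,p):
    V=np.array(im["view"]);q=V[:3,:3]@np.array(p)+V[:3,3]
    return np.array([im["fx"]*q[0]/q[2]+im["cx"],im["fy"]*q[1]/q[2]+im["cy"]])
def grab(n,f):
    im=get_image(n);cv2.imwrite("pics/"+f,im["color"][:,:,::-1]);return im
E
python3 - <<'E'
from h import *
for n in("top","side"):
    im=grab(n,n+"0.png"); c,d=ray(im,320,240);print(n,c.round(3),d.round(3),im["fx"])
s=env.state();print(s["t"],s["tcp_pos"],s["ee_rot"],s["ft_force"],env.tcp_to_grasp)
E
```

```text
top [0.538 0.326 0.928] [ 0.033 -0.016 -0.999] 594.0664714365844
side [0.506 1.021 0.56 ] [ 0.069 -0.808 -0.585] 575.6255182992396
0.1 [0.15912188 0.52600725 0.23020016] [ 1.46387715e-01  9.89226731e-01 -1.01806650e-03 -2.72523956e-04] [-1.05524142 -0.2561452  -0.45470686] 0.0187
```

View pics/top0.png

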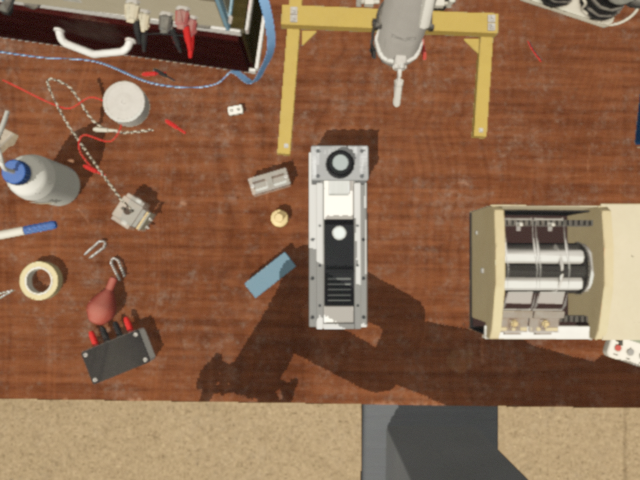

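View pics/side0.png

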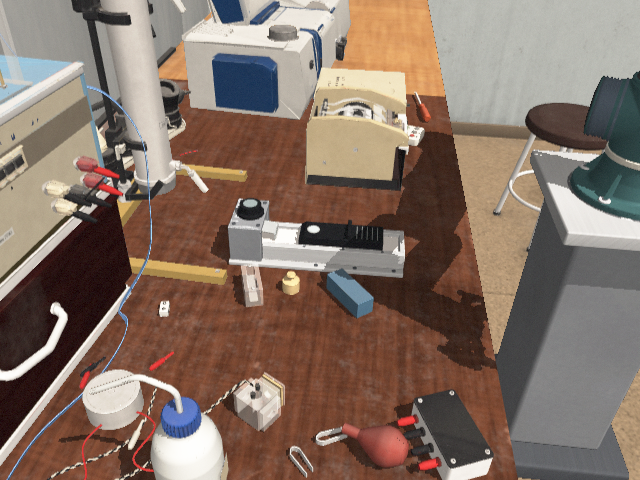

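The top view shows the reader running up the image: rear end bar near (338,325), head and lens near (340,163). The carrier spans rows ~218–305, and the pad ~268–305. The three loose items are on the left of the reader. I'll enlarge it to measure.

Run:
```python
from h import *
im=get_image("top");im2=get_image("side")
a=im["color"][135:340,290:390,::-1];b=im2["color"][185:285,220:420,::-1]
cv2.imwrite("pics/c1.png",cv2.rotate(cv2.resize(a,None,fx=3.8,fy=3.8,interpolation=cv2.INTER_CUBIC),cv2.ROTATE_90_CLOCKWISE)) 
cv2.imwrite("pics/c2.png",cv2.resize(b,None,fx=4,fy=4,interpolation=cv2.INTER_CUBIC))
for u,v,z in[(309,329,.008),(367,327,.008),(309,147,.008),(368,147,.008),(339,305,.048),(339,268,.048),(339,219,.048)]:print(u,v,onz(im,u,v,z).round(4))
g=cv2.cvtColor(im["color"],cv2.COLOR_RGB2GRAY)
for r in (180,200,220,240,260,280,300,315): print(r,g[r,303:375].tolist())
print("col",g[210:332,330].tolist())
```

```text
309 329 [0.4309 0.3262 0.008 ]
367 327 [0.4354 0.2368 0.008 ]
309 147 [0.7131 0.3312 0.008 ]
368 147 [0.7149 0.2392 0.008 ]
339 305 [0.4715 0.2826 0.048 ]
339 268 [0.5261 0.2834 0.048 ]
339 219 [0.5988 0.2846 0.048 ]
180 [88, 89, 91, 95, 102, 147, 205, 217, 188, 155, 149, 150, 149, 147, 148, 149, 147, 151, 154, 155, 165, 190, 203, 204, 202, 194, 188, 187, 187, 186, 186, 186, 187, 188, 186, 185, 185, 186, 186, 184, 186, 186, 186, 187, 186, 185, 176, 168, 168, 168, 163, 159, 152, 149, 148, 143, 146, 150, 148, 150, 150, 152, 151, 144, 121, 102, 92, 90, 92, 91, 91, 95]
200 [94, 93, 96, 94, 97, 145, 204, 224, 228, 227, 227, 226, 222, 219, 224, 228, 229, 228, 223, 204, 197, 235, 253, 254, 254, 254, 254, 254, 254, 254, 254, 254, 254, 254, 254, 254, 254, 254, 254, 254, 254, 254, 254, 254, 254, 254, 254, 254, 251, 227, 192, 207, 225, 229, 228, 227, 219, 191, 163, 158, 173, 205, 206, 166, 113, 97, 97, 97, 98, 100, 102, 103]
220 [88, 89, 86, 82, 88, 142, 202, 223, 226, 226, 226, 225, 222, 218, 223, 226, 226, 225, 220, 201, 161, 110, 72, 59, 53, 50, 51, 53, 51, 52, 50, 49, 53, 50, 52, 52, 52, 48
[... 1633 characters left out ...]
, 184, 185, 185, 185, 185, 184, 185, 185, 185, 184, 184, 185, 183, 176, 146, 132, 149, 157, 158, 158, 156, 153, 147, 131, 119, 127, 140, 128, 94, 67, 60, 59, 57, 60, 56, 56]
col [254, 254, 254, 254, 253, 242, 205, 184, 168, 112, 53, 33, 38, 37, 44, 52, 54, 53, 55, 54, 56, 57, 58, 61, 56, 55, 56, 54, 56, 52, 54, 53, 53, 54, 51, 54, 53, 57, 52, 55, 54, 56, 56, 56, 53, 52, 53, 56, 55, 56, 56, 55, 56, 55, 55, 52, 43, 36, 36, 45, 50, 53, 53, 55, 51, 44, 39, 53, 74, 70, 49, 41, 48, 68, 80, 55, 38, 41, 61, 81, 66, 46, 40, 48, 69, 81, 57, 39, 45, 72, 91, 64, 41, 39, 44, 81, 138, 176, 183, 185, 185, 185, 185, 184, 185, 185, 185, 191, 219, 250, 254, 242, 187, 162, 206, 223, 227, 227, 214, 144, 65, 61]
```

View pics/c1.png

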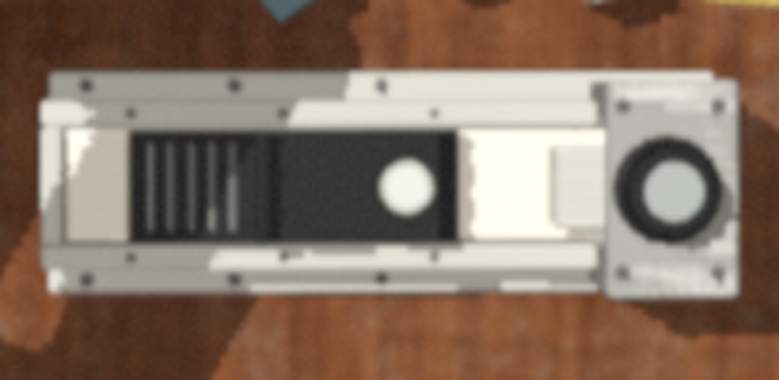

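View pics/c2.png

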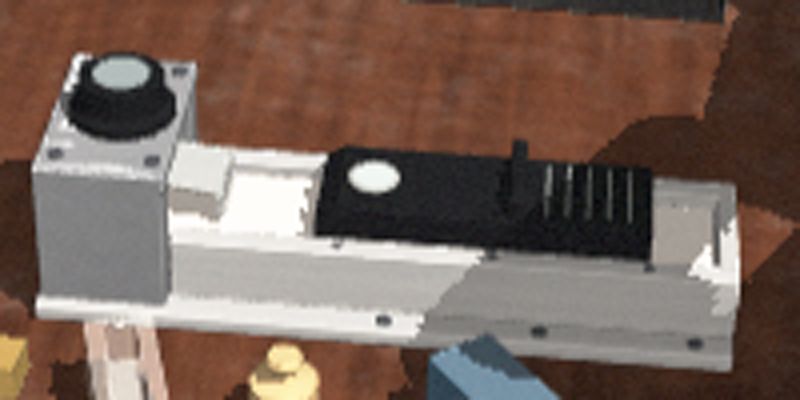

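Top crop: the carrier's rear is at row ~305.5 and its nose at ~219.5. The base runs from row 327.4 to 152.4, which puts the reader origin at x≈0.583 with a yaw of about 1°. The side crop shows the rib standing and the track clear up to the spring. I'll approach with the fingers shut.

Call:
play_rows(
  commands=[
    [-0.5,-0.166,0.1,-0.1],
    [-0.99,-0.332,0.25,-0.198],
    [-0.99,-0.332,0.25,-0.198],
    [-0.99,-0.332,0.25,-0.198],
    [-0.99,-0.332,0.25,-0.198],
  ],
  claw=-1,
)

```text
t: 0.82
tcp_pos: [0.4086, 0.3491, 0.159]
ee_rot: [-0.009, 1.0, 0.0, 0.0]
ft_force: [0.6, 1.2, 0.5]
gripper_width: 0.0
grip_force: 0.0
```

```bash
cat > to.py <<'E'
import sys
from h import *
from scipy.spatial.transform import Rotation as Ro
s=env.state();R=Ro.from_quat(s["ee_rot"]).as_matrix()
t=np.array(eval(sys.argv[1]));print("t",s["t"],"tcp",np.round(s["tcp_pos"],4),"yawx",np.degrees(np.arctan2(R[1,0],R[0,0])).round(2),"f",np.round(s["ft_force"],1),"w",s["gripper_width"])
print("units",(R.T@(t-s["tcp_pos"])/.4).round(4))
E
python3 to.py "[.503,.283,.09]"
```

```text
t 0.825 tcp [0.4086 0.3491 0.159 ] yawx -179.01 f [0.6 1.2 0.5] w 0.00040458760718056953
units [-0.2332 -0.1695  0.1724]
```

Call:
play_rows(
  commands=[
    [-0.22,-0.165,0.16,0],
    [-0.22,-0.165,0.16,0],
    [-0.22,-0.165,0.16,0],
    [-0.22,-0.165,0.16,0],
    [-0.22,-0.165,0.16,0],
  ],
)

```text
t: 1.45
tcp_pos: [0.4961, 0.2873, 0.0968]
ee_rot: [-0.009, 1.0, 0.001, 0.001]
ft_force: [0.2, -0.8, -0.2]
gripper_width: 0.001
grip_force: 0.0
```

```bash
python3 to.py "[.503,.283,.056]"
python3 - <<'E'
from h import *
a=get_image("top");b=get_image("side")
A=cv2.resize(a["color"][180:340,280:400],None,fx=3,fy=3);B=cv2.resize(b["color"][165:285,280:420],None,fx=3,fy=3)
B=cv2.copyMakeBorder(B,0,480-B.shape[0],0,0,0)
cv2.imwrite("pics/d.png",np.hstack([A,B])[:,:,::-1])
t=env.state()["tcp_pos"];print(proj(a,t),proj(b,t))
E
```

```text
t 1.45 tcp [0.4961 0.2873 0.0968] yawx -178.92 f [ 0.2 -0.8 -0.2] w 0.0012025698933426868
units [-0.0169 -0.0111  0.102 ]
[337.57520406 289.99308398] [369.36105699 207.48082062]
```

View pics/d.png

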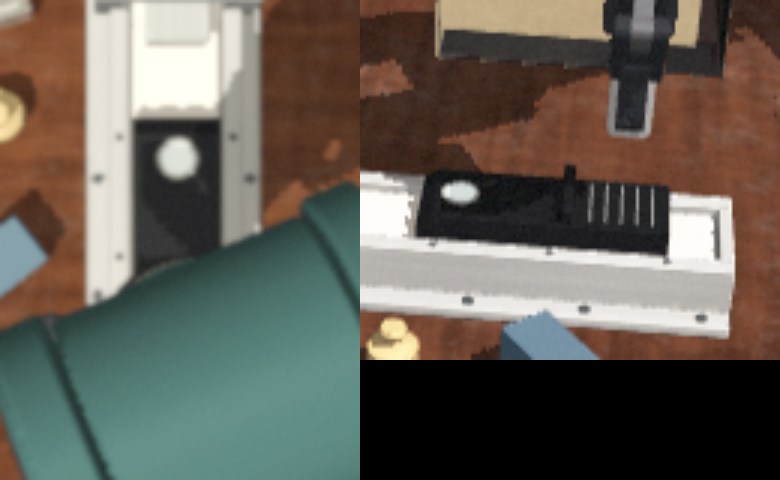

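The fingertips (crop ~(630,135)) sit above the rear of the pad, clear of the rib, and match the projection. I'll go down to just above the pad.

Call:
play_rows(
  commands=[
    [-0.01,-0.011,0.05,0],
    [-0.017,-0.011,0.1,0],
    [-0.017,-0.011,0.113,0],
    [-0.017,-0.011,0.113,0],
  ],
)

```text
t: 2.05
tcp_pos: [0.5029, 0.2822, 0.0507]
ee_rot: [-0.009, 1.0, 0.0, 0.0]
ft_force: [0.2, 0.8, -0.6]
gripper_width: -0.001
grip_force: 0.0
```

```bash
python3 to.py "[.503,.283,.036]"
```

```text
t 2.05 tcp [0.5029 0.2822 0.0507] yawx -178.96 f [ 0.2  0.8 -0.6] w -0.0005546547256567004
units [-0.0002  0.0019  0.0368]
```

Call:
play_rows(
  commands=[
    [0,0,0.012,0],
    [0,0,0.024,0],
    [0,0,0.034,0],
    [0,0,0.034,0],
  ],
)

```text
t: 2.55
tcp_pos: [0.5043, 0.2826, 0.0392]
ee_rot: [-0.009, 1.0, 0.001, 0.002]
ft_force: [-1.3, -0.4, 8.7]
gripper_width: -0.001
grip_force: 4.3
```

Call:
play_rows(
  commands=[
    [0,0,0.006,0],
    [0,0,0.012,0],
    [0,0,0.012,0],
  ],
)

```text
t: 2.92
tcp_pos: [0.5051, 0.2829, 0.036]
ee_rot: [-0.009, 1.0, 0.001, 0.003]
ft_force: [-2.3, -0.2, 11.5]
gripper_width: 0.002
grip_force: 5.8
```

Call:
play_rows(
  commands=[
    [0,0,0.007,0],
    [0,0,0.007,0],
    [-0.01,0,0.007,0],
    [-0.02,0,0.007,0],
    [-0.02,0,0.007,0],
  ],
)

```text
t: 3.55
tcp_pos: [0.5149, 0.284, 0.0359]
ee_rot: [-0.009, 1.0, 0.003, 0.005]
ft_force: [-3.9, 0.6, 19.6]
gripper_width: -0.003
grip_force: 9.3
```

Call:
play_rows(
  commands=[
    [-0.0125,0,0,0],
    [-0.025,0,0,0],
    [-0.0375,0,0,0],
    [-0.05,0,0,0],
    [-0.05,0,0,0],
  ],
)

```text
t: 4.18
tcp_pos: [0.5351, 0.2843, 0.036]
ee_rot: [-0.009, 1.0, 0.003, 0.005]
ft_force: [-1.5, 0.5, 18.5]
gripper_width: 0.002
grip_force: 8.9
```

```bash
python3 to.py "[.597,.285,.036]"
python3 - <<'E'
from h import *
b=get_image("side")
cv2.imwrite("pics/e.png",cv2.resize(b["color"][165:285,220:420,::-1],None,fx=4,fy=4))
E
```

```text
t 4.175 tcp [0.5351 0.2843 0.036 ] yawx -179.01 f [-1.5  0.5 18.5] w 0.001972902248441169
units [-0.1548 -0.0009  0.0015]
```

View pics/e.png

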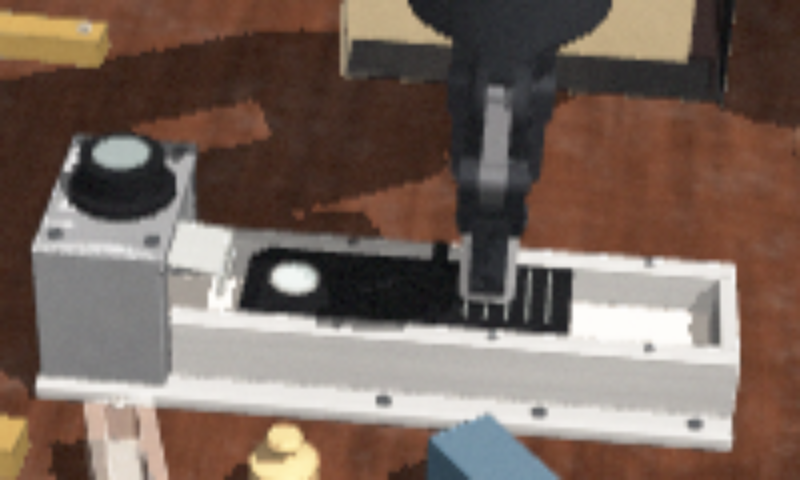

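The carrier lies pressed down flush in the track. It moved forward with the fingers, its nose is just short of the spring, and the fingertip is a few mm behind the rib. I'll keep pushing.

Call:
play_rows(
  commands=[
    [-0.0125,0,0.004,0],
    [-0.025,0,0.004,0],
    [-0.0375,0,0.004,0],
    [-0.05,0,0.004,0],
    [-0.0625,0,0.004,0],
  ],
)

```text
t: 4.85
tcp_pos: [0.5564, 0.2851, 0.0359]
ee_rot: [-0.009, 1.0, 0.002, 0.001]
ft_force: [-10.8, -1.6, 26.6]
gripper_width: 0.002
grip_force: 17.4
```

Call:
play_rows(
  commands=[
    [-0.0125,0,0,0],
    [-0.025,0,0,0],
    [-0.0375,0,0,0],
    [-0.05,0,0,0],
    [-0.0625,0,0,0],
  ],
)

```text
t: 5.48
tcp_pos: [0.5831, 0.2855, 0.0359]
ee_rot: [-0.009, 1.0, 0.003, 0.003]
ft_force: [-8.7, -1.0, 24.2]
gripper_width: 0.004
grip_force: 16.9
```

Call:
play_rows(
  commands=[
    [-0.01,0,0,0],
    [-0.02,0,0,0],
    [-0.03,0,0,0],
    [-0.035,0,0,0],
    [-0.035,0,0,0],
  ],
)

```text
t: 6.1
tcp_pos: [0.5977, 0.2857, 0.036]
ee_rot: [-0.009, 1.0, 0.003, 0.004]
ft_force: [-6.9, 0.8, 22.5]
gripper_width: -0.002
grip_force: 16.1
```

```bash
python3 to.py "[.597,.285,.036]"
python3 - <<'E'
from h import *
b=get_image("side")
cv2.imwrite("pics/f.png",cv2.resize(b["color"][165:285,220:420,::-1],None,fx=4,fy=4))
E
```

```text
t 6.1 tcp [0.5977 0.2857 0.036 ] yawx -178.98 f [-6.9  0.8 22.5] w -0.0021527755585506628
units [ 0.0018 -0.0016 -0.0001]
```

View pics/f.png

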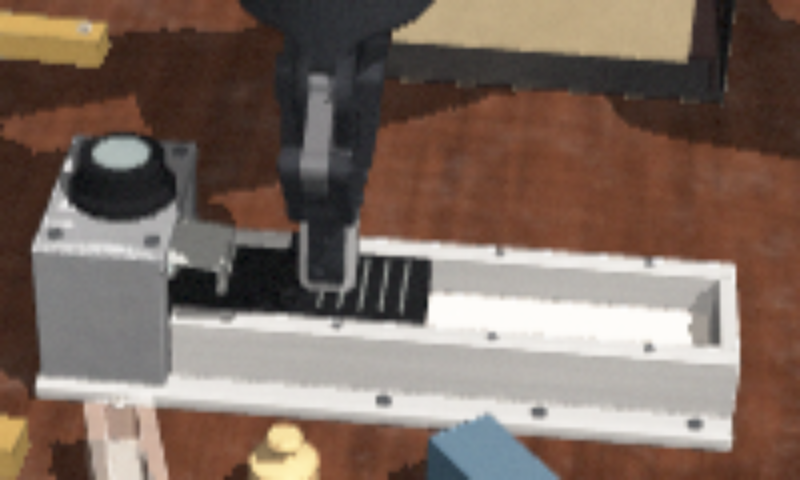

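The tongue is under the spring and the rib is against the finger. There is no reaction from the stop yet, so I'll keep going until the force rises.

Call:
play_rows(
  commands=[
    [-0.005,0,0,0],
    [-0.01,0,0,0],
    [-0.015,0,0,0],
    [-0.015,0,0,0],
  ],
)

```text
t: 6.65
tcp_pos: [0.6006, 0.2857, 0.0359]
ee_rot: [-0.009, 1.0, 0.002, 0.001]
ft_force: [-15.4, -0.9, 26.9]
gripper_width: -0.001
grip_force: 18.5
```

Call:
play_rows(
  commands=[
    [-0.005,0,0,0],
    [-0.01,0,0,0],
    [-0.01,0,0,0],
  ],
)

```text
t: 7.02
tcp_pos: [0.6006, 0.2857, 0.0359]
ee_rot: [-0.009, 1.0, 0.001, -0.004]
ft_force: [-24.3, -2.0, 33.5]
gripper_width: -0.003
grip_force: 23.1
```

It's on the stop: the TCP is stationary while the force rises. I'll ease the forward push, keeping it slightly positive, then lift straight up.

Call:
play_rows(
  commands=[
    [0.009,0,0,0],
    [0.017,0,0,0],
    [0.017,0,0,0],
  ],
)

```text
t: 7.4
tcp_pos: [0.6005, 0.2857, 0.0359]
ee_rot: [-0.009, 1.0, 0.003, 0.004]
ft_force: [-8.0, 0.3, 22.0]
gripper_width: 0.005
grip_force: 15.6
```

Call:
play_rows(
  commands=[
    [0,0,-0.01,0],
    [0,0,-0.02,0],
    [0,0,-0.02,0],
  ],
)

```text
t: 7.78
tcp_pos: [0.5992, 0.2837, 0.0364]
ee_rot: [-0.009, 1.0, 0.0, 0.001]
ft_force: [1.2, 1.2, 3.1]
gripper_width: 0.002
grip_force: 2.0
```

Call:
play_rows(
  commands=[
    [0,0,-0.015,0],
    [0.004,0,-0.04,0],
    [0.004,0,-0.1,0],
    [0.004,0,-0.2,0],
    [0.004,0,-0.3,0],
  ],
)

```text
t: 8.4
tcp_pos: [0.5962, 0.283, 0.156]
ee_rot: [-0.009, 1.0, -0.0, -0.001]
ft_force: [-0.1, -0.1, 0.8]
gripper_width: -0.001
grip_force: 0.0
```

Call:
play_rows(
  commands=[
    [0.1,0,-0.1,0],
    [0.25,0,-0.1,0],
    [0.4,0,-0.1,0],
    [0.4,0,-0.1,0],
    [0.4,0,-0.1,0],
  ],
)

```text
t: 9.02
tcp_pos: [0.437, 0.2806, 0.196]
ee_rot: [-0.009, 1.0, 0.0, 0.001]
ft_force: [-0.4, 0.1, -0.7]
gripper_width: 0.003
grip_force: 0.0
```

```bash
python3 to.py "[.597,.285,.036]"
python3 - <<'E'
from h import *
a=get_image("top");b=get_image("side")
A=cv2.resize(a["color"][135:340,235:385],None,fx=2.3,fy=2.3);B=cv2.resize(b["color"][175:315,220:420],None,fx=2.2,fy=2.2)
h=max(A.shape[0],B.shape[0]);p=lambda X:cv2.copyMakeBorder(X,0,h-X.shape[0],0,0,0)
cv2.imwrite("pics/g.png",np.hstack([p(A),p(B)])[:,:,::-1])
g=cv2.cvtColor(a["color"],cv2.COLOR_RGB2GRAY);print(g[225:285,330].tolist())
for x in (.6234-.065,):print(proj(a,[x,.285,.036]))
E
```

```text
t 9.025 tcp [0.437  0.2806 0.196 ] yawx -179.0 f [-0.4  0.1 -0.7] w 0.0031142868912825083
units [-0.3996  0.004   0.4003]
[64, 59, 80, 110, 106, 71, 52, 71, 106, 123, 87, 54, 62, 95, 125, 98, 66, 55, 58, 90, 183, 243, 253, 253, 253, 253, 253, 253, 253, 253, 253, 253, 253, 253, 253, 253, 253, 253, 253, 253, 253, 253, 253, 253, 253, 253, 253, 253, 253, 253, 253, 253, 254, 254, 253, 254, 253, 254, 254, 254]
[337.9014284  246.34666562]
```

View pics/g.png

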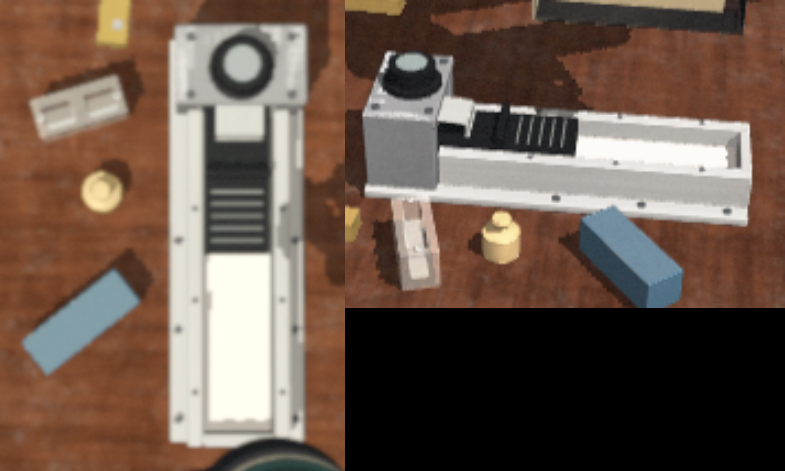

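The carrier sits under the lip, the neighbours haven't moved and the arm is clear. While unloading, the TCP drifted back 1.3 mm and may have dragged the carrier off the stop. As insurance I'll nudge the rib forward again with the tips just above the pad, so there's no drag on backing away.

Call:
play_rows(
  commands=[
    [-0.15,0.004,0,0],
    [-0.3,0.004,0,0],
    [-0.385,0.004,0.1,0],
    [-0.385,0.004,0.25,0],
    [-0.385,0.004,0.3,0],
  ],
)

```text
t: 9.75
tcp_pos: [0.5894, 0.2832, 0.0692]
ee_rot: [-0.008, 1.0, -0.002, -0.005]
ft_force: [-1.0, -0.5, 0.1]
gripper_width: -0.001
grip_force: 0.0
```

```bash
python3 to.py "[.593,.2845,.041]"
```

```text
t 9.75 tcp [0.5894 0.2832 0.0692] yawx -179.1 f [-1.  -0.5  0.1] w -0.0010489575810169241
units [-0.0098  0.0034  0.0704]
```

Call:
play_rows(
  commands=[
    [0,0.002,0.03,0],
    [0,0.002,0.05,0],
    [0,0.002,0.05,0],
    [0,0.002,0.05,0],
  ],
)

```text
t: 10.25
tcp_pos: [0.5917, 0.2862, 0.0576]
ee_rot: [-0.009, 1.0, 0.001, 0.002]
ft_force: [0.1, -0.2, 0.4]
gripper_width: -0.0
grip_force: 0.0
```

```bash
python3 to.py "[.600,.2855,.041]"
```

```text
t 10.25 tcp [0.5917 0.2862 0.0576] yawx -179.0 f [ 0.1 -0.2  0.4] w -0.0002392946975566253
units [-0.0207 -0.0021  0.0417]
```

Call:
play_rows(
  commands=[
    [0,0,0.02,0],
    [0,0,0.041,0],
    [0,0,0.041,0],
    [0,0,0.041,0],
  ],
)

```text
t: 10.75
tcp_pos: [0.5906, 0.2856, 0.0388]
ee_rot: [-0.009, 1.0, -0.0, -0.0]
ft_force: [0.4, -1.0, 0.5]
gripper_width: -0.002
grip_force: 0.0
```

Call:
play_rows(
  commands=[
    [-0.01,0,0,0],
    [-0.02,0,0,0],
    [-0.026,0,0,0],
    [-0.032,0,0,0],
    [-0.032,0,0,0],
  ],
)

```text
t: 11.38
tcp_pos: [0.6005, 0.2858, 0.0385]
ee_rot: [-0.009, 1.0, -0.0, -0.004]
ft_force: [-8.1, -1.5, 3.9]
gripper_width: 0.001
grip_force: 4.2
```

Call:
play_rows(
  commands=[
    [-0.01,0,0,0],
    [-0.01,0,0,0],
  ],
)

```text
t: 11.62
tcp_pos: [0.6006, 0.2858, 0.0379]
ee_rot: [-0.009, 1.0, -0.001, -0.009]
ft_force: [-17.1, -0.6, 7.3]
gripper_width: -0.001
grip_force: 8.7
```

Call:
play_rows(
  commands=[
    [0.015,0,-0.003,0],
    [0.03,0,-0.01,0],
    [0.04,0,-0.03,0],
    [0.04,0,-0.15,0],
    [0.04,0,-0.3,0],
  ],
)

```text
t: 12.25
tcp_pos: [0.5909, 0.2852, 0.1591]
ee_rot: [-0.008, 1.0, -0.001, -0.001]
ft_force: [1.0, 0.6, -0.2]
gripper_width: -0.001
grip_force: 0.0
```

Call:
play_rows(
  commands=[
    [0.1,0,-0.1,0],
    [0.25,0,-0.1,0],
    [0.4,0,-0.1,0],
    [0.4,0,-0.1,0],
    [0.4,0,-0.1,0],
  ],
)

```text
t: 12.88
tcp_pos: [0.4323, 0.2831, 0.2004]
ee_rot: [-0.009, 1.0, 0.001, 0.002]
ft_force: [0.1, 0.2, 0.2]
gripper_width: -0.001
grip_force: 0.0
```

Run:
```python
from h import *
a=get_image("top");b=get_image("side")
cv2.imwrite("pics/k.png",cv2.resize(b["color"][165:285,220:420,::-1],None,fx=4,fy=4))
g=cv2.cvtColor(a["color"],cv2.COLOR_RGB2GRAY);print(g[225:250,330].tolist(),env.state()["ft_force"])
```

```text
[64, 60, 81, 111, 106, 74, 53, 70, 104, 123, 87, 58, 60, 95, 124, 99, 67, 54, 55, 90, 183, 242, 253, 253, 253] [ 0.12322867 -0.20930708 -0.10417905]
```

View pics/k.png

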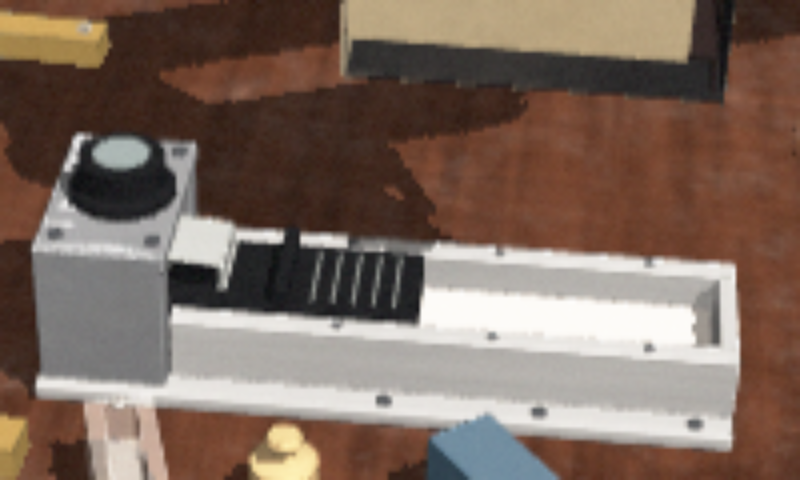

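The carrier is home under the spring lip, and its rear edge is at the same row (~245) as before the nudge, so it never left the stop. The arm is clear, so I'll hand in.

```bash
python3 -c "
from bench import job
print(job.job_done())"
```

```text
the job is handed in; nothing more can be done
None
```

The carrier is fully home against the stop and held under the spring lip, the arm is clear, the things beside the reader look unmoved, and the job was handed in at about 13 s.

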